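# Find the full bearing tin and load it in the tin holder

## Task

One of the two identical closed tins on the skate-repair bench is full of bearings, the other mostly used up. Lift the left tin (as the robot sees it) a good 5 cm and hold it a moment to feel its weight, set it back where it stood, then do the same with the right one. Put the heavier tin upright into the lane of the tin holder and slide it gently in until the sprung plunger is fully pressed and stays so; leave the lighter tin standing where it was, and do not knock over or shift anything else.

Things in the scene. Friction and masses are not known exactly. Their poses are not given: they have to be found in the camera images.
- tin_left: the left tin (further to +y), on the bench: closed square tin, 64 x 64 mm, 72 mm tall, plain sheet metal, slight lid band, blank paper square on top. Origin at the centre of its underside, z up, x and y square to its sides, all alike. The two tins look the same and either may be the heavy one: 0.7 to 0.95 kg against 0.3 to 0.42 kg. The filling is snug, with under 2 mm of play
- tin_right: the right tin (lower y), standing between the left tin and the holder; same size, look and origin as the left tin. Smooth metal: a grip of 30 to 40 N holds well, under 20 N the fingers slip along it when it is slid. Once it stands on the lane's floor the heavy tin takes about 4 to 7 N to slide
- holder: tin holder, fixed: grey plate 240 x 100 x 4 mm with a wooden guide along each side (10 mm thick, top 22 mm above the bench), a straight lane 69 mm wide for one tin. Origin at bench height, mid-lane; x runs along the lane from the open mouth (-85 mm, flared to -107 mm) in to the end stop, y across, z up
- lane_place (a point): point on the lane's floor, mid-lane, 40 mm before the holder's origin (-x), 4 mm above the bench, axes as the holder's. A tin squared to the lane can be set down here from above, or slid in from the mouth. Gripped across the lane (fingers on its y sides), with the fingertips 25 mm or more above the bench, the fingers clear guides and end stop all along
- plunger (a joint): sprung plunger of the end stop, a 26 mm rubber-faced disc 31 mm above the bench, pressed by a tin slid in: metres pressed in, 0 out, 0.010 fully in at a hard stop. Spring about 0.5 N at first, 1.3 N fully in, so the hard stop is felt as a sudden rise of force. A heavy tin left there keeps it in by its own friction on the lane's floor
- end_stop: the holder's end stop: a dark steel block 60 mm wide, top 50 mm above the bench (small knob to 63 mm), clamped at a depth that differs each time and is NOT reported. With the plunger out its face stands somewhere from 12.5 mm before to 12.5 mm past the origin along x. Origin fixed in the holder, 107.5 mm past lane_place on the lane's floor; axes as the holder's. A tin must not be forced against it with over 20 N
- wheel_1: bystander, to be left alone: pale skate wheel lying flat, 76 mm across, 24 mm thick; origin under its middle
- wheel_2: bystander, to be left alone: dark skate wheel lying flat, 76 mm across, 24 mm thick; origin under its middle
- tape: bystander, to be left alone: cardboard-brown ring (roll core), 76 mm across, 22 mm tall; origin under its middle
- screwdriver: bystander, to be left alone: screwdriver with a black handle, lying; origin under its middle
- oil: bystander, to be left alone: small oil bottle, 44 mm across, 100 mm tall; origin under its middle
- mug: bystander, to be left alone: white mug, 80 mm across, 85 mm tall; origin under its middle
- wrench: bystander, to be left alone: steel wrench, lying; origin under its middle
Mind the look-alikes: they are no part of the job. What is shaped like the tin_left but blue is not meant. What is shaped like the tin_right but purple is not meant.

How it is judged:
On the way, in this order (a step that is already met when the one before it is completed fails the run):
1. the left tin is held lifted at least 30 mm, the right one still standing (height (world z) of tin_left above 0.03 m and height (world z) of tin_right below 0.006 m), for 0.3 s.
2. the left tin stands back within 40 mm of its place and the right tin is held lifted at least 30 mm (height (world z) of tin_right above 0.03 m and height (world z) of tin_left below 0.006 m and angle between tin_left's own z axis and vertical below 0.06 rad and distance of tin_left from where it was at the start of the episode below 0.04 m and linear speed of tin_left below 0.01 m/s), for 0.3 s.
At the end, for the whole second after the job is handed in: The heavier tin stands upright (within 0.06 rad), at rest and released in the holder's lane, centred within 6 mm, more than 6.4 N on the holder, with the plunger pressed in more than 7 mm; the lighter tin stands upright on the bench at rest within 40 mm of where it began (value of joint plunger above 0.007 m and ((y of tin_left in the frame of holder between -0.006 and 0.006 m and x of tin_left in the frame of holder above -0.02 m and angle between each of tin_left, tin_right's own z axis and vertical below 0.06 rad and linear speed of each of tin_left, tin_right below 0.01 m/s and contact force between tin_left and holder above 6.4 N and height (world z) of tin_right below 0.006 m and distance of tin_right from where it was at the start of the episode below 0.04 m) or (y of tin_right in the frame of holder between -0.006 and 0.006 m and x of tin_right in the frame of holder above -0.02 m and angle between each of tin_right, tin_left's own z axis and vertical below 0.06 rad and linear speed of each of tin_right, tin_left below 0.01 m/s and contact force between tin_right and holder above 6.4 N and height (world z) of tin_left below 0.006 m and distance of tin_left from where it was at the start of the episode below 0.04 m))); the robot touches nothing.
It fails at once if a tin is forced against the end stop (plunger included) with more than 20 N (contact force between any of tin_left, tin_right and end_stop above 20 N).
It fails at once if a tin is tipped over (angle between any of tin_left, tin_right's own z axis and vertical above 0.6 rad).
It fails at once if a bystander is shifted by more than 30 mm (distance of any of wheel_1, wheel_2, tape, screwdriver, oil, mug, wrench from where it was at the start of the episode above 0.03 m).
It also fails if it takes over 72 s, if anything falls off the work surface, if the arm or the gripper's body presses on something with over 40 N, if the wrist force passes 120 N, or if a joint passes its speed limit or range.

## Robot

A 6-joint arm with a two-finger parallel gripper is mounted at the origin on the work surface. World frame = base frame: x ahead of the robot, y to its left, z up, the work surface at z = 0. Lengths are in m, angles in rad, forces in N, time in s.
With the tool pointing down it reaches from about 0.325 to 0.775 m from the base axis. Payload 5.5 kg.
Tool frame: the origin (TCP) lies between the finger pads; the fingertips stand 8 mm ahead of it and the grasp point (between the pads) lies 11 mm behind it (tcp_to_tips is the distance from the TCP to the fingertips, in m); z points along the fingers, y is the line along which they close (so a half turn about z gives the same grasp; the last joint's range is limited). The gripper opens to 88 mm and grips with 3 to 60 N. Pads are 20 mm wide; open, the fingers measure 115 mm over their backs; the gripper's body (75 mm by 178 mm) begins 61 mm behind the grasp point.
Start: joints at [-1.374, 0.091, 1.231, -0, 1.82, -0.057], TCP at [0.151, -0.581, 0.231] pointing down, gripper open.
Joint ranges: [-2.87, 2.87], [-0.86, 2.18], [0.17, 2.46], [-1.51, 4.65], [0.06, 2.69], [-2.65, 2.65]. Speed limits (rad/s): [2.57, 2.57, 3.01, 3.14, 3.14, 3.14].

## Interface

Orientations are given as a unit quaternion [w, x, y, z].
In Python, from bench import * gives the robot as it stands. Calls block until the motion is done:
- move_to(position, orientation): joint-space move of the TCP to a pose.
- move_l(position, speed=0.15, orientation=None): straight line of the TCP; orientation=None keeps the orientation; speed is the mean speed in m/s.
- movej(angles): joint-space move.
- gripper_open() and close(): open the fingers fully, or close them until they stop; the grip force is fixed at half the most.
- hold(seconds).
- inverse_kinematics(position, orientation): joint angles nearest the present ones, or None.
- state(): the state.
- get_image(name): name is "scene" or "top"; returns a dict with "frame" (420x560x3 uint8, blue, green, red), "depth" (420x560 float32, m along the optical axis (not along the pixel's ray), 0 where there is no reading), "camera_matrix" (3x3 intrinsics, pixels), "view" (4x4, takes a point from world to camera coordinates). Camera axes: x right, y up, looking along -z (the intrinsics and any distortion apply to the point x, -y, -z); pixel columns grow to the right and rows downward; lengths in m; the calibration is good to about 2 mm. A picture is of the moment at which its call begins.
A pose or a line that the arm cannot do raises IKError and nothing moves.
- job_done(): hands the job in; it is judged then, once.
The state is a dict: "time": time; "joint_pos": joint angles; "dq": joint speeds; "joint_torque": joint torques, N m; "ee_pos": TCP position; "ee_rot": TCP orientation; "ft_force": force on the tool from outside, world axes, zero at the start; "moment": the same for the moment, N m; "finger_gap": finger opening in m; "finger_force": force on a finger pad.
Only numpy, scipy, OpenCV 4.12 (cv2) and the standard library are available. Lean on these libraries where they do the work, as an engineer would, in place of code of your own. Each camera call takes 0.05 s, during which the arm holds its last target. There are 200 camera calls.

## Working session

There is one attempt and no reset: what is moved stays moved. The work goes in short steps, each a Python script; the robot and the scene stay as the last script left them, time stands still between calls to the robot, and variables do not carry over. Pictures are saved under pics/ and viewed, at most 10 in all, crops included, and the job is handed in when it is done.

```bash
mkdir -p pics; ls
python3 - <<'E'
from bench import *
import cv2,numpy as np
for n in("top","scene"):
    d=get_image(n);cv2.imwrite(f"pics/{n}0.png",d["frame"]);np.savez(f"{n}0.npz",**d)
    print(n,d["camera_matrix"].tolist(),np.round(d["view"],3).tolist())
s=state();print(s)
E
```

```text
pics
top [[477.6327621321278, 0.0, 280.0194349771111], [0.0, 477.6327621321278, 205.51677812268562], [0.0, 0.0, 1.0]] [[-0.026, -1.0, 0.012, 0.014], [0.992, -0.024, 0.121, -0.5], [-0.12, 0.015, 0.993, -1.167], [0.0, 0.0, 0.0, 1.0]]
scene [[509.25554493397306, 0.0, 277.1033469006291], [0.0, 509.25554493397306, 212.24865109202145], [0.0, 0.0, 1.0]] [[0.329, 0.944, 0.013, -0.19], [-0.695, 0.233, 0.68, 0.315], [0.639, -0.233, 0.733, -1.847], [0.0, 0.0, 0.0, 1.0]]
{'time': 0.1, 'joint_pos': array([-1.37367920e+00,  9.18190160e-02,  1.23173391e+00, -4.46735699e-05,
        1.81979656e+00, -5.66762058e-02]), 'dq': array([-0.0018543 , -0.00198972, -0.00352063,  0.00136459,  0.00113325,
       -0.00175577]), 'joint_torque': array([ 2.96266553e-03, -4.47859919e+01, -4.07568383e+01,  7.00884475e-02,
        2.84555816e-02, -1.06563750e-04]), 'ee_pos': array([ 0.15059697, -0.58054371,  0.22961653]), 'ee_rot': array([-8.74733608e-04,  9.91959728e-01,  1.26550883e-01, -8.32315765e-05]), 'ft_force': array([ 0.18976621,  1.03539094, -0.34698736]), 'moment': array([-4.29424721e-05,  1.41628336e-02,  1.47258447e-02]), 'finger_force': 0.0, 'finger_gap': 0.08793224961233677}
```

View pics/top0.png

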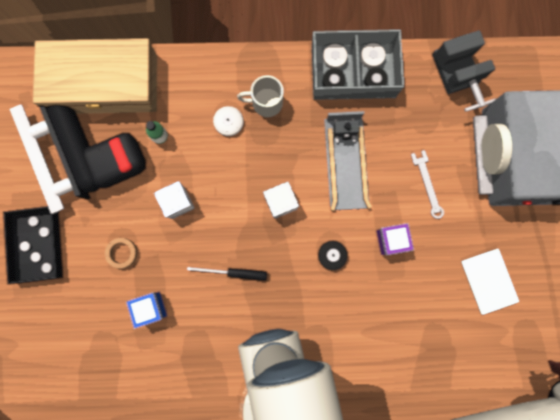

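View pics/scene0.png

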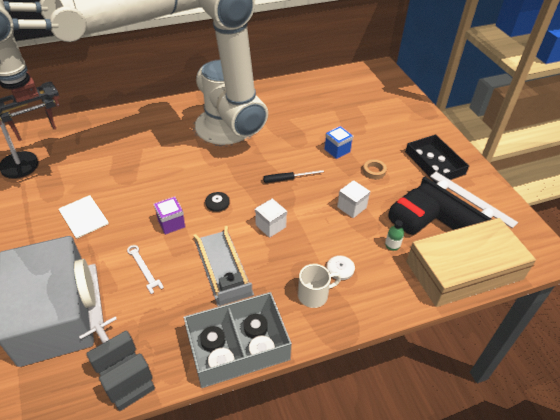

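Top view: white/plain tins at px (174,200) (left, +y) and (282,200) (right, between it and the holder). Look-alikes are blue at (146,310) and purple at (397,240), excluded by colour. The holder lane is at (348,165), its mouth near row 210 and the end stop near (347,128).

```bash
cat > h.py <<'E'
import numpy as np,cv2
def cloud(d):
    h,w=d["depth"].shape;u,v=np.meshgrid(np.arange(w),np.arange(h));K=d["camera_matrix"];z=d["depth"].astype(float)
    p=np.stack([(u-K[0,2])/K[0,0]*z,-(v-K[1,2])/K[1,1]*z,-z],-1);V=np.asarray(d["view"])
    return (p-V[:3,3])@V[:3,:3]
def ray(d,u,v,z):
    K=d["camera_matrix"];V=np.asarray(d["view"]);R=V[:3,:3]
    c=-R.T@V[:3,3];r=R.T@np.array([(u-K[0,2])/K[0,0],-(v-K[1,2])/K[1,1],-1]);return c+r*(z-c[2])/r[2]
def rect(mask,P,kern=3):
    q=P[mask][:,:2].astype(np.float32);(c,s,a)=cv2.minAreaRect(q);return np.round(c,4),np.round(s,4),round(a,2),len(q)
E
python3 - <<'E'
from h import *
d=np.load("top0.npz");P=cloud(d);f=d["frame"]
u,v=np.meshgrid(np.arange(560),np.arange(420))
for n,(a,b) in dict(left=(174,200),right=(282,200)).items():
    w=(abs(u-a)<26)&(abs(v-b)<26)
    m=w&(abs(P[...,2]-.072)<.008)
    # colour top: bright white face -> contour -> rays at z=.072
    print(n,rect(m,P),"z",np.median(P[m][:,2]))
    g=(w&(f.min(-1)>195)).astype(np.uint8);c=max(cv2.findContours(g,0,2)[0],key=cv2.contourArea)
    q=np.array([ray(d,x,y,.072)[:2] for x,y in c[:,0]],np.float32);print("  white",cv2.minAreaRect(q))
w=(abs(u-348)<30)&(v>105)&(v<218)
hsv=cv2.cvtColor(f,cv2.COLOR_BGR2HSV)
gd=w&(P[...,2]>.014)&(P[...,2]<.03); 
for n,m in dict(leftg=gd&(u<345)&(v>130),rightg=gd&(u>350)&(v>130)).items():
    q=P[m][:,:2];print(n,len(q),q.mean(0),rect(m,P), cv2.fitLine(q.astype(np.float32),cv2.DIST_HUBER,0,.001,.001).ravel())
gm=(w&(hsv[...,1]<60)&(v>130)&(P[...,2]<.012)).astype(np.uint8);c=max(cv2.findContours(gm,0,2)[0],key=cv2.contourArea)
print("plate",cv2.minAreaRect(np.array([ray(d,x,y,.004)[:2] for x,y in c[:,0]],np.float32)))
m=w&(P[...,2]>.04)&(P[...,2]<.056);print("stop",rect(m,P))
cv2.imwrite("pics/c1.png",cv2.resize(f[95:225,150:390],None,fx=3.3,fy=3.3,interpolation=cv2.INTER_CUBIC))
E
```

```text
left (array([0.5184, 0.2616]), array([0.0676, 0.0663]), 24.49, 768) z 0.07342316853805006
  white ((0.518828809261322, 0.2636485695838928), (0.06624305248260498, 0.06673001497983932), 24.246274948120117)
right (array([ 0.5121, -0.0008]), array([0.0664, 0.0662]), 21.65, 737) z 0.0738395678446376
  white ((0.5120456218719482, 0.0004630573093891144), (0.0655178353190422, 0.06485835462808609), 21.365724563598633)
leftg 371 [ 0.59954302 -0.13669223] (array([ 0.5911, -0.1477]), array([0.0399, 0.2044]), 89.82, 371) [ 0.99998873  0.00474551  0.58818626 -0.13537376]
rightg 370 [ 0.59722035 -0.21302976] (array([ 0.5902, -0.216 ]), array([0.1973, 0.0316]), 9.16, 370) [ 0.99888885  0.04712871  0.6249398  -0.21261342]
plate ((0.5862520337104797, -0.17370927333831787), (0.19139400124549866, 0.07991161942481995), 3.784764051437378)
stop (array([ 0.6998, -0.1714]), array([0.0654, 0.0907]), 0.42, 382)
```

View pics/c1.png

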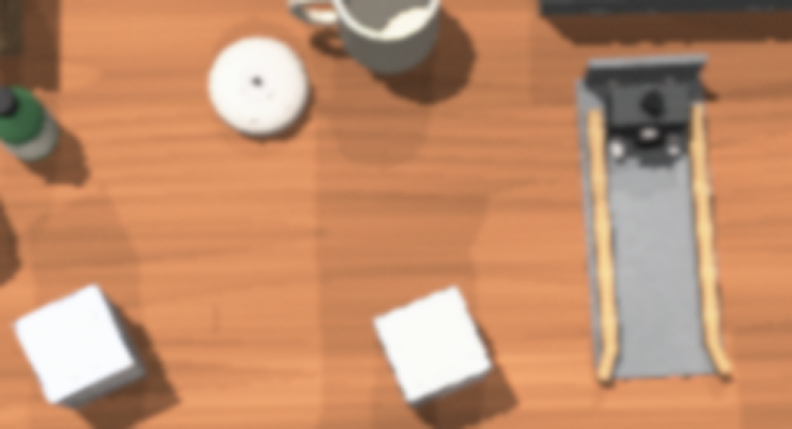

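The crop shows both plain tins (white tops, no colour rim) and the holder, slightly rotated. Next I'll measure the lane precisely.

```bash
cat > lane.py <<'E'
from h import *
def lane(d,name):
    f=cv2.GaussianBlur(d["frame"],(3,3),0).astype(float)
    V=d["view"];K=d["camera_matrix"]
    # rectify the plane z=.022: 1 px = 0.5 mm, x 0.46..0.72, y -0.25..-0.09
    def proj(p):
        c=V[:3,:3]@p+V[:3,3];return [K[0,2]+K[0,0]*c[0]/-c[2],K[1,2]-K[1,1]*c[1]/-c[2]]
    xs=np.arange(.46,.74,.0005);ys=np.arange(-.25,-.09,.0005)
    M=np.array([[proj(np.array([x,y,.022])) for y in ys] for x in xs],np.float32)
    r=cv2.remap(d["frame"],M[...,0],M[...,1],cv2.INTER_CUBIC);return r,xs,ys
E
python3 - <<'E'
from lane import *
for n in("top","scene"):
    d=dict(np.load(n+"0.npz"));r,xs,ys=lane(d,n)
    cv2.imwrite(f"pics/r_{n}.png",r)
a=cv2.imread("pics/r_top.png")[::-1,::-1];b=cv2.imread("pics/r_scene.png")[::-1,::-1]
cv2.imwrite("pics/r.png",np.hstack([a,b]))
E
```

```text
(no output)
```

View pics/r.png

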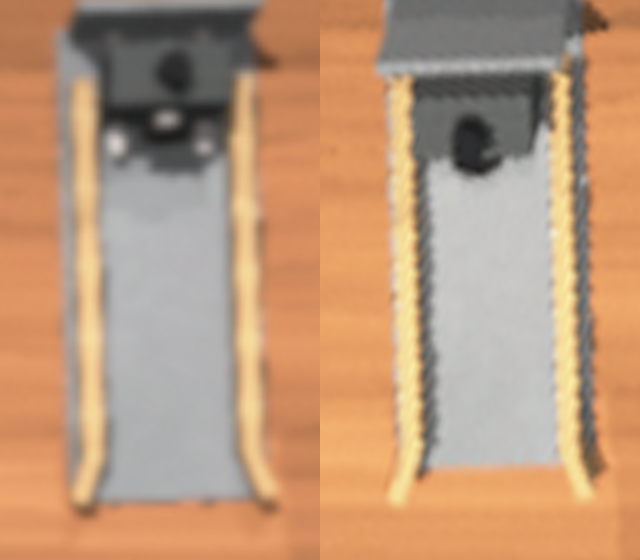

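The rectified views (guide-top plane) show both guides clearly: columns ~83/241 in the top view and ~403/565 in the scene view, flare ends near row 497 and knees near row 455.

Run:
```python
from lane import *
for n in("top","scene"):
    r=cv2.imread(f"pics/r_{n}.png")
    d=np.load(n+"0.npz");_,xs,ys=lane(dict(d),n)
    h=cv2.cvtColor(r,cv2.COLOR_BGR2HSV);m=((h[...,0]>14)&(h[...,0]<28)&(h[...,1]>70)&(h[...,2]>130)).astype(np.uint8)
    m=cv2.morphologyEx(m,cv2.MORPH_OPEN,np.ones((9,9)))
    k,L,st,ce=cv2.connectedComponentsWithStats(m);ids=1+np.argsort(-st[1:,4])[:2]
    F=[]
    for i in ids:
        s=st[i];iy,ix=np.nonzero(L==i);X=xs[iy];Y=ys[ix];sel=(X>.52)&(X<.67)
        # mean y per row
        rows=np.unique(iy[sel]);mid=np.array([(ys[ix[iy==q].min()]+ys[ix[iy==q].max()])/2 for q in rows])
        wd=np.median([np.ptp(ys[ix[iy==q]]) for q in rows])
        p=np.polyfit(xs[rows]-.6,mid,1);F.append(p);print(n,"guide",p,"width",wd,"x range",X.min(),X.max(),"res",np.std(mid-np.polyval(p,xs[rows]-.6)))
    p=(F[0]+F[1])/2;print(" lane",p,"deg",np.degrees(np.arctan(p[0])),"sep",abs(F[0][1]-F[1][1]))
```

```text
top guide [ 0.02889991 -0.1343555 ] width 0.01150000000000001 x range 0.48750000000000004 0.6990000000000003 res 0.00019297710601847464
top guide [ 0.03096451 -0.21291625] width 0.01200000000000001 x range 0.49100000000000005 0.7015000000000002 res 0.0002392011768922692
 lane [ 0.02993221 -0.17363587] deg 1.7144775496965285 sep 0.07856074723350773
scene guide [ 0.03017553 -0.13386166] width 0.01200000000000001 x range 0.48550000000000004 0.7015000000000002 res 0.0005080771023940829
scene guide [ 0.03024579 -0.21328439] width 0.01050000000000001 x range 0.48750000000000004 0.7040000000000002 res 0.0002634557365645315
 lane [ 0.03021066 -0.17357303] deg 1.7304168550378514 sep 0.07942272564027753
```

```bash
cat > r.py <<'E'
from bench import *
import numpy as np
def q(deg): a=np.radians(deg)/2; return [0,np.cos(a),np.sin(a),0]
Z=.036
def fz(n=6):
    v=[]
    for _ in range(n): hold(.05); v.append(state()["ft_force"]);
    return np.mean(v,0)
def weigh(x,y,deg):
    move_to([x,y,.19],q(deg)); move_l([x,y,.11],.15); f0=fz(4)
    move_l([x,y,Z],.08); close(); s=state(); print("gap",s["finger_gap"],"force",s["finger_force"],"f",s["ft_force"])
    move_l([x,y,Z+.065],.1); hold(.3); f1=fz(8); print("weight",f1-f0,"kg",(f0-f1)[2]/9.81,"gap",state()["finger_gap"],"t",state()["time"])
    return f1-f0
E
python3 - <<'E'
from r import *
x,y,d=.5186,.2630,24.3
weigh(x,y,d)
import cv2
im=get_image("scene");cv2.imwrite("pics/l1.png",im["frame"][130:290,240:480])
move_l([x,y,Z+.003],.1);move_l([x,y,Z],.02);print(state()["ft_force"]);gripper_open();move_l([x,y,.16],.15)
x,y,d=.5120,-.0001,21.4
weigh(x,y,d);print(state()["time"])
E
```

```text
gap 0.06393774140491466 force 29.965468682348728 f [-0.98114679  3.2959465   1.67770223]
weight [-0.46716626  0.31847647 -7.87243324] kg 0.8024906460590933 gap 0.06379841112946356 t 7.2833
[ 0.90723153  1.54123211 -8.11835307]
gap 0.06350541668913033 force 29.999063909053802 f [-1.51649881  1.77446176  1.99596082]
weight [-0.20720819 -0.12162129 -3.62123475] kg 0.36913707955040587 gap 0.06397622326377952 t 14.9417
14.9417
```

The left tin is heavy (0.80 vs 0.37 kg). I'll put the right one back. Since the tins now stand exactly where the gripper left them, I'll use them to check for camera bias.

Run:
```python
from r import *
from h import *
x,y=.5120,-.0001
move_l([x,y,Z+.003],.1);move_l([x,y,Z],.02);gripper_open();move_l([x,y,.19],.2)
move_to([.40,.13,.25],q(24.3))
d=get_image("top");cv2.imwrite("pics/top1.png",d["frame"]);f=d["frame"]
u,v=np.meshgrid(np.arange(560),np.arange(420))
for a,b in((174,200),(282,200)):
    g=((abs(u-a)<26)&(abs(v-b)<26)&(f.min(-1)>195)).astype(np.uint8);c=max(cv2.findContours(g,0,2)[0],key=cv2.contourArea)
    print(cv2.minAreaRect(np.array([ray(d,i,j,.072)[:2] for i,j in c[:,0]],np.float32)))
print(state()["time"])
```

```text
((0.48115646839141846, 0.25510433316230774), (0.11508815735578537, 0.05582774057984352), 89.68700408935547)
((0.5131389498710632, -0.0014582686126232147), (0.06487217545509338, 0.06469213217496872), 20.669164657592773)
18.3083
```

View pics/top1.png

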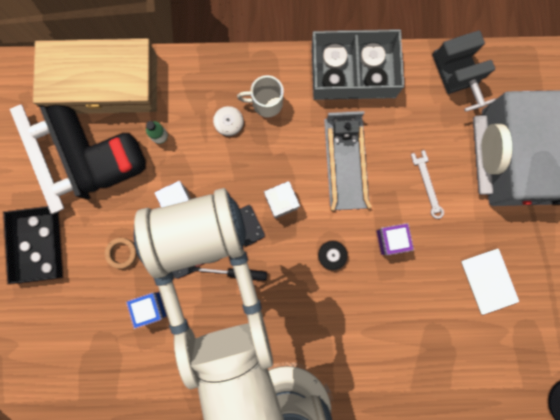

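Right tin reads about 1.7 mm off its commanded place along the closing axis, so there may be a small camera bias. The left tin is hidden by the arm at (185,230). I'll carry the heavy tin over the lane and compare it with the guides in the same image.

Run:
```python
from r import *
import cv2
x,y,d=.5186,.2630,24.3
move_to([x,y,.19],q(d));print(fz(3));move_l([x,y,Z],.12);close()
print(state()["finger_gap"],state()["ee_pos"]);move_l([x,y,Z+.13],.15)
lx=.555;ly=-.1736+.0301*(lx-.6)
move_to([lx,ly,Z+.13],q(1.72));move_l([lx,ly,Z+.030],.12);hold(.2)
s=state();print(s["ee_pos"],s["ee_rot"],s["ft_force"],s["time"])
for n in("top","scene"):
    i=get_image(n);np.savez(n+"2.npz",**i)
    c=i["frame"][100:230,270:430] if n=="top" else i["frame"][190:320,150:310]
    cv2.imwrite(f"pics/h_{n}.png",cv2.resize(c,None,fx=2.5,fy=2.5,interpolation=cv2.INTER_CUBIC))
cv2.imwrite("pics/h.png",np.hstack([cv2.imread("pics/h_top.png"),cv2.imread("pics/h_scene.png")]))
```

```text
[-0.02700634 -0.18236747  0.07281411]
0.06382600212398011 [0.51874988 0.26304793 0.03628713]
[ 0.55554408 -0.1751693   0.06715967] [3.45465574e-04 9.99886886e-01 1.50114198e-02 8.68352927e-04] [ 0.41526578 -1.14964101 -8.5794702 ] 24.9833
```

View pics/h.png

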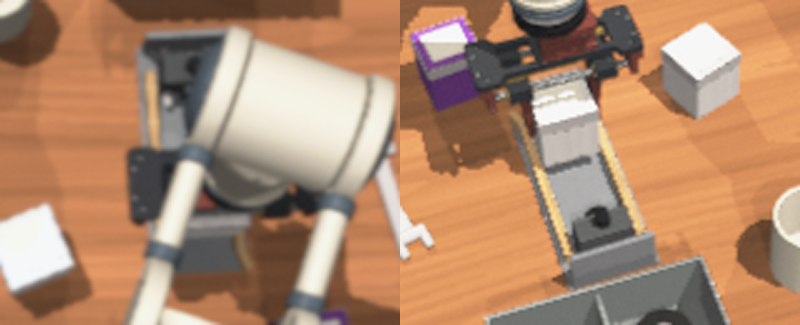

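Top view is blocked by the arm; the scene crop shows the tin's front face (crop px ~540–600, 110–165) hanging over the lane. I'll measure that face on its own plane.

Run:
```python
import numpy as np,cv2
d=dict(np.load("scene2.npz"));V=d["view"];K=d["camera_matrix"]
t=np.radians(1.72);ex=np.array([np.cos(t),np.sin(t),0]);ey=np.array([-np.sin(t),np.cos(t),0])
c0=np.array([.5555,-.1752,0])+.032*ex
ys=np.arange(-.05,.05,.0005);zs=np.arange(.02,.115,.0005)
def pr(p):
    c=V[:3,:3]@p+V[:3,3];return [K[0,2]+K[0,0]*c[0]/-c[2],K[1,2]-K[1,1]*c[1]/-c[2]]
M=np.array([[pr(c0+y*ey+[0,0,z]) for y in ys] for z in zs],np.float32)
r=cv2.remap(d["frame"],M[...,0],M[...,1],cv2.INTER_CUBIC)
cv2.imwrite("pics/face.png",cv2.resize(r[::-1],None,fx=3,fy=3))
h=cv2.cvtColor(r,cv2.COLOR_BGR2HSV).astype(int)
m=((h[...,1]<45)&(h[...,2]>140))
for z in np.arange(.032,.1,.006):
    i=int(round((z-.02)/.0005));k=np.nonzero(m[i])[0]
    if len(k): print(round(z,3),ys[k.min()].round(4),ys[k.max()].round(4),"mid",((ys[k.min()]+ys[k.max()])/2).round(4),len(k)/2)
```

```text
0.032 -0.033 0.031 mid -0.001 64.5
0.038 -0.033 0.03 mid -0.0015 63.5
0.044 -0.0335 0.03 mid -0.0017 64.0
0.05 -0.033 0.0295 mid -0.0017 63.0
0.056 -0.033 0.0295 mid -0.0017 63.0
0.062 -0.0335 0.03 mid -0.0017 64.0
0.068 -0.0335 0.0295 mid -0.002 63.5
0.074 -0.0335 0.03 mid -0.0017 64.0
0.08 -0.033 0.03 mid -0.0015 63.5
0.086 -0.033 0.032 mid -0.0005 65.5
0.092 -0.0335 0.0325 mid -0.0005 66.5
0.098 -0.0335 0.032 mid -0.0007 66.0
```

View pics/face.png

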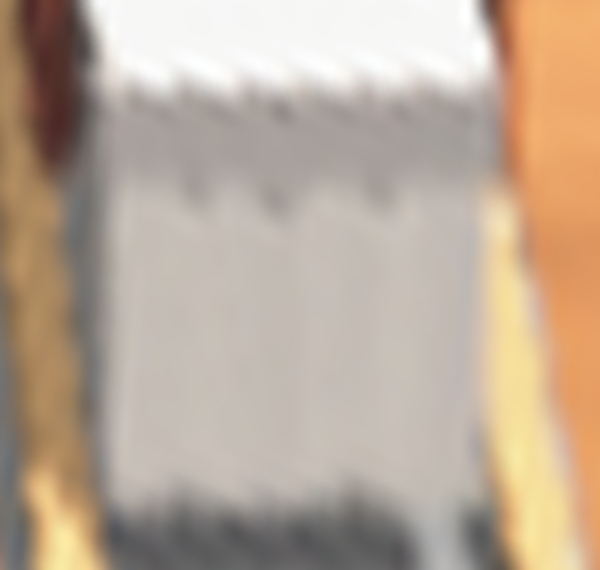

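Run:
```python
from r import *
x,y=.555,-.17495+.0013
move_l([x,y,Z+.030],.05);f0=fz(3);print("f0",f0)
for dz in(.024,.020,.016,.012,.009,.007,.006,.005,.004,.003,.002):
    move_l([x,y,Z+dz],.03);f=fz(2)-f0;print(dz,f.round(2),state()["ee_pos"][2].round(4))
    if np.hypot(f[0],f[1])>5 or f[2]>4.: break
print(state()["time"])
```

```text
f0 [-0.05957302  0.19381626 -7.66442119]
0.024 [ 0.16 -0.69 -0.75] 0.0599
0.02 [ 0.75 -0.46 -0.83] 0.056
0.016 [0.11 0.03 0.28] 0.0519
0.012 [-0.15 -0.2  -0.05] 0.0479
0.009 [ 0.8  -0.69 -0.66] 0.0449
0.007 [ 0.56 -0.54 -0.06] 0.043
0.006 [ 0.04 -0.33 -0.46] 0.042
0.005 [-0.04 -0.32 -0.08] 0.041
0.004 [ 0.8  -0.26  1.49] 0.0403
0.003 [-3.51  0.83 11.24] 0.0403
29.1833
```

Run:
```python
from r import *
x0,y0=.555,-.17365;zz=Z+.0038
P=lambda x:[x,y0+.0301*(x-x0),zz]
move_l(P(.555),.02);print("f",fz(3).round(2))
for x in(.57,.585,.60,.61): move_l(P(x),.04);print(x,fz(2).round(2))
base=[];x=.61
while x<.662:
    x+=.0006;move_l(P(x),.02);f=fz(2);s=state()
    b=np.median(base[-15:-3]) if len(base)>6 else f[0]
    print(round(x,4),s["ee_pos"][0].round(4),f.round(1),s["time"].round(1))
    if len(base)>6 and f[0]<b-4.5: break
    base.append(f[0])
```

```text
f [-2.04  0.55  2.99]
0.57 [-2.9  -0.31  5.37]
0.585 [-3.47 -1.22  4.98]
0.6 [-4.46 -0.68  5.42]
0.61 [-3.93 -0.55  5.1 ]Traceback (most recent call last):
  File "<stdin>", line 10, in <module>
AttributeError: 'float' object has no attribute 'round'
```

Run:
```python
from r import *
x0,y0=.555,-.17365;zz=Z+.0038
P=lambda x:[x,y0+.0301*(x-x0),zz]
base=[];x=.6106;print(state()["time"])
while x<.662:
    x+=.0006;move_l(P(x),.02);f=fz(2);s=state()
    b=np.median(base[-15:-3]) if len(base)>6 else f[0]
    print(round(x,4),round(float(s["ee_pos"][0]),4),f.round(1),round(s["time"],1))
    if (len(base)>6 and f[0]<b-4.5) or f[0]<-11 or s["time"]>58: break
    base.append(f[0])
```

```text
32.3083
0.6112 0.6104 [-6.8 -0.2  6.7] 32.7
0.6118 0.611 [-7.4 -0.8  7.1] 33.0
0.6124 0.6116 [-7.5 -0.   6.9] 33.4
0.613 0.6122 [-7.9  0.1  7.1] 33.7
0.6136 0.6128 [-7.5  0.   7.4] 34.1
0.6142 0.6134 [-7.  -0.5  6.8] 34.4
0.6148 0.614 [-7.  -0.6  7.2] 34.8
0.6154 0.6146 [-7.2 -1.   7.5] 35.1
0.616 0.6152 [-7.6 -0.5  6.9] 35.5
0.6166 0.6158 [-7.4 -1.6  7.3] 35.8
0.6172 0.6164 [-7.7 -0.8  5.8] 36.2
0.6178 0.617 [-7.6 -0.4  7.4] 36.5
0.6184 0.6176 [-7.4 -1.   6.6] 36.9
0.619 0.6182 [-7.1 -0.1  6.8] 37.2
0.6196 0.6188 [-7.2 -0.8  7.2] 37.6
0.6202 0.6194 [-7.4 -0.6  6.4] 37.9
0.6208 0.62 [-6.4 -0.9  7.7] 38.3
0.6214 0.6206 [-7.1 -0.6  6.9] 38.6
0.622 0.6212 [-6.8 -0.9  7.2] 39.0
0.6226 0.6218 [-7.1 -0.7  7. ] 39.3
0.6232 0.6224 [-7.6 -1.   7.3] 39.7
0.6238 0.623 [-7.  -0.1  7.6] 40.0
0.6244 0.6236 [-6.7 -1.4  6.8] 40.4
0.625 0.6242 [-6.2 -0.9  6.3] 40.7
0.6256 0.6248 [-6.7 -0.4  6.3] 41.1
0.6262 0.6254 [-7.  -1.1  7.4] 41.4
0.6268 0.626 [-7.3 -0.6  6.4] 41.8
0.6274 0.6266 [-7.3 -0.9  7.4] 42.1
0.628 0.6272 [-6.6 -0.9  6.9] 42.5
0.6286 0.6278 [-7.3 -0.2  6.6] 42.8
0.6292 0.6284 [-7.4 -0.2 
[... 382 characters left out ...]
-7.1  0.1  6.9] 47.0
0.6364 0.6355 [-7.4 -0.5  7.2] 47.4
0.637 0.636 [-8.1 -0.3  7.3] 47.7
0.6376 0.6366 [-8.6 -0.2  7.6] 48.1
0.6382 0.6372 [-8.2 -0.4  7.8] 48.4
0.6388 0.6378 [-8.3 -0.8  7.2] 48.8
0.6394 0.6383 [-8.9  0.3  7.1] 49.1
0.64 0.639 [-8.1 -0.3  7.9] 49.5
0.6406 0.6395 [-9.  -0.4  7.8] 49.8
0.6412 0.6401 [-8.5 -0.   7.7] 50.2
0.6418 0.6407 [-8.2 -0.5  7.7] 50.5
0.6424 0.6413 [-8.4 -0.5  7.9] 50.9
0.643 0.6418 [-8.4 -0.7  8.1] 51.2
0.6436 0.6425 [-9.  -0.5  7.4] 51.6
0.6442 0.6431 [-8.8 -0.7  7.7] 51.9
0.6448 0.6436 [-9.1 -0.3  7.2] 52.3
0.6454 0.6442 [-8.8 -0.5  8. ] 52.6
0.646 0.6448 [-8.9 -0.2  8.1] 53.0
0.6466 0.6453 [-9.7  0.   7.8] 53.3
0.6472 0.6454 [-11.8   0.3   9.2] 53.7
```

Plunger contact came at x≈0.637 and the hard stop 10 mm later. Now release and check.

Run:
```python
from r import *
import cv2
gripper_open();p=state()["ee_pos"];move_l([p[0],p[1],p[2]+.12],.08);move_l([p[0]-.2,p[1],p[2]+.16],.2);hold(.3)
print(state()["time"],state()["ft_force"])
f=[get_image(n)["frame"] for n in("top","scene")]
c=[cv2.resize(f[0][100:230,270:430],None,fx=2.5,fy=2.5),cv2.resize(f[1][190:320,150:310],None,fx=2.5,fy=2.5)]
cv2.imwrite("pics/end.png",np.hstack(c))
```

```text
57.35 [ 0.23919942  1.0401962  -0.06057704]
```

View pics/end.png

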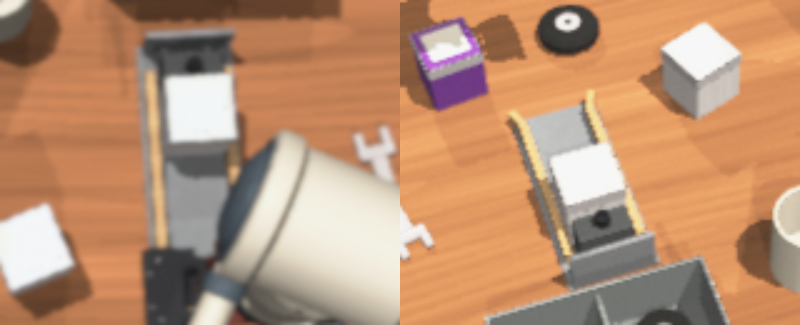

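The tin stands upright in the lane against the end stop (top crop ~(200,107)). The light tin is still in its place at (35,248), and the gripper is clear.

```bash
python3 -c "
from bench import *
print(job_done())"
```

```text
the job is handed in; nothing more can be done
None
```

The job is handed in, but no verdict was returned. The left tin was the heavier (about 0.80 kg against 0.37 kg); it is released in the lane, where the force jump at the hard stop came 10 mm after plunger contact, and the lighter right tin is back in its place.

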